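# Push a sample case into the reader's lane

### The job

Push the closed sample case along the bench with the fingers into the narrow lane between the two low guide rails and on down the lane until it sits square and gently up against the stop at the far end, then leave it there. The rails are delicate reading strips: neither the case nor the robot may touch them, so line the case up before it goes in. Do not lift, carry or tip the case, and leave the bowl, bottle and jar where they stand.

Things in the scene. Friction and masses are not known exactly. Their poses are not given: they have to be found in the camera images.
- case: grey closed sample case, dark lid seam, white panel on top: 110 mm long (its x), 92 wide (y), 70 high, 0.3 to 0.6 kg; slides on the bench. Origin: centre of its underside, z up. Starts before the lane: its centre 120 to 150 mm short of the mouth, up to 35 mm off the lane's centre line, turned up to 0.3 rad, its x roughly down the lane
- station: fixed reader: white instrument 190 mm wide, 124 high, front face at x = 215 mm; before it a dark stop bar 30 mm high, face at x = 200 mm. Origin: on the bench, middle of the lane's open mouth; x runs down the lane to the stop (roughly to the robot's left), z up. The case squarely against the stop has its origin at x = 145, y = 0 mm
- rails: two fixed parallel aluminium rails on the bench, each 200 mm long, 12 wide, 14 high, from x = 0 (mouth) to x = 200 mm (stop). Clear width between them 112 mm: a centred case has 10 mm to spare each side. Origin and axes as the station's
- bowl: bystander: blue glazed bowl, 136 mm across, 55 mm high, beside the lane on the side away from the robot; origin at the centre of its underside
- bottle: bystander: capped brown bottle, 56 mm across, 120 mm high, on the side of the lane away from the robot; origin at the centre of its underside
- jar: bystander: white lidded jar, 60 mm across, 70 mm high, on the robot's side of the lane; origin at the centre of its underside

How it is judged:
By the outcome, as a careful person would: the job done as asked, in the order asked, and still so for the second after the job is handed in, with the robot touching nothing.
It also fails if it takes over 72 s, if anything falls off the work surface, if the arm or the gripper's body presses on something with over 40 N, if the wrist force passes 120 N, or if a joint passes its speed limit or range.

### The arm

A 6-joint arm with a two-finger parallel gripper is mounted at the origin on the work surface. World frame = base frame: x ahead of the robot, y to its left, z up, the work surface at z = 0. Lengths are in m, angles in rad, forces in N, time in s.
With the tool pointing down it reaches from about 0.225 to 0.875 m from the base axis. Payload 3.4 kg.
Tool frame: the origin (TCP) lies at the very end of the fingers, on their centre line; the grasp point (between the pads) lies 19 mm behind it; z points along the fingers, y is the line along which they close (so a half turn about z gives the same grasp; the last joint's range is limited). The gripper opens to 85 mm and grips with 20 to 120 N. Pads are 22 mm wide; open, the fingers measure 114 mm over their backs; the gripper's body (76 mm by 85 mm) begins 54 mm behind the grasp point. The pads swing forward as they close: fully open they stand 13 mm farther back than shut.
Start: joints at [1.209, 0.276, 1.505, -0, 1.361, -0.121], TCP at [0.137, 0.558, 0.231] pointing down, gripper open.
Joint ranges: [-2.89, 2.89], [-0.75, 2.08], [0.22, 2.7], [-1.18, 4.32], [0.11, 2.71], [-2.7, 2.7]. Speed limits (rad/s): [2.57, 2.57, 3.14, 3.14, 3.14, 3.14].

### API

Orientations are given as a unit quaternion [w, x, y, z].
In Python, from rig import readout, vision, manip gives the robot as it stands.
- The arm moves only by the shell command python3 -m handwheel 'ROWS' [FORCE]. ROWS is JSON, a list of rows, each a list of 3 entries, a list of its own where there are three numbers: the shift along the tool's x, y, z in mm, then the turn, a rotation vector about the tool's x, y, z in units of 6 degrees (1.0 is 6 degrees), then the closure, from -1 (fully open) to 1 (shut), so that 0 is half open. A call has 1 to 20 rows; each row shifts and turns the commanded pose from where the row before left it, along the tool's axes as they then stand; what a row does not reach is not made up. A row lasts 1/8 s, in which the tool goes at most 62.5 mm and 10.7 degrees, less where a joint would pass 70% of its speed; a pose out of reach is approached as far as the arm can. A call is refused whole if a number of a shift passes 62.5 or a number of a turn 1, either way. A call with a gripper value outside its range is refused whole. The fingers move at their own pace and stop on an object; FORCE is the grip in N (left out, the last holds). Time passes only in rows, so rows that do not move let the fingers close. It gives the time, the measured TCP pose, the force, the opening and the grip force at its end, in the units of the state.
- readout.get_state(): the state, without advancing time (a new reading comes with each control period).
- vision.get_image(name): name is "scene" or "top" or "wrist"; returns the picture (420x560x3 uint8, blue, green, red); there is no depth.
- vision.camera_params(name): a dict with "intrinsics" (3x3 intrinsics, pixels), "rvec" (rotation vector, rad) and "tvec" (3), from world to camera coordinates, as OpenCV has them; the wrist camera has in their place "hand_eye" (4x4, takes a point from camera to tool coordinates, whose origin is the TCP and whose axes are the flange's). Camera axes: x right, y down, z forward; pixel columns grow to the right and rows downward; lengths in m; the calibration is good to about 2 mm. A picture is of the moment at which its call begins: read the wrist's pose just before it. camera_params takes no time and is no camera call.
- manip.sign_off(): hands the job in; it is judged then, once.
The state is a dict: "clock": time; "qpos": joint angles; "qd": joint speeds; "effort": joint torques, N m; "position": TCP position; "ee_rot": TCP orientation; "contact_force": force on the tool from outside, world axes, zero at the start; "moment": the same for the moment, N m; "width": finger opening in m; "gripper_force": force on a finger pad.
Only numpy, scipy, OpenCV 4.12 (cv2) and the standard library are available. Lean on these libraries where they do the work, as an engineer would, in place of code of your own. Each camera call takes 0.05 s, during which the arm holds its last target. There are 200 camera calls.

## Working session

There is one attempt and no reset: what is moved stays moved. The work goes in short steps, Python scripts to look and compute and a shell command to move; the robot and the scene stay as the last step left them, time stands still between calls to the robot, and variables do not carry over. Pictures are saved under pics/ and viewed, at most 10 in all, crops included, and the job is handed in when it is done.

```bash
mkdir -p pics
python3 - <<'E'
from rig import readout, vision
import cv2,numpy as np
s=readout.get_state();print({k:np.round(v,3).tolist() for k,v in s.items()})
for n in("top","scene"):
    cv2.imwrite(f"pics/{n}0.png",vision.get_image(n));print(n,vision.camera_params(n))
print(vision.camera_params("wrist"))
E
```

```text
{'clock': 0.0, 'qpos': [1.209, 0.277, 1.506, 0.0, 1.361, -0.121], 'qd': [-0.001, -0.001, 0.001, -0.002, 0.001, -0.001], 'effort': [-0.0, -41.678, -24.58, -0.0, 0.012, -0.0], 'position': [0.137, 0.558, 0.23], 'ee_rot': [-0.0, 0.12, 0.993, -0.001], 'contact_force': [1.355, -1.01, -0.322], 'moment': [0.047, 0.002, -0.0], 'gripper_force': 0.0, 'width': 0.086}
top {'intrinsics': array([[498.29764148,   0.        , 268.65864184],
       [  0.        , 498.29764148, 211.37603201],
       [  0.        ,   0.        ,   1.        ]]), 'rvec': array([ 2.15371198, -2.16661483,  0.13530083]), 'tvec': array([0.03949772, 0.56105642, 0.76153367])}
scene {'intrinsics': array([[471.83205298,   0.        , 277.18130454],
       [  0.        , 471.83205298, 216.7774198 ],
       [  0.        ,   0.        ,   1.        ]]), 'rvec': array([ 1.70083821,  2.13289821, -0.60514381]), 'tvec': array([ 0.07942797, -0.46655932,  1.1627122 ])}
{'intrinsics': array([[357.3117221 ,   0.        , 276.8447152 ],
       [  0.        , 357.3117221 , 209.47109975],
       [  0.        ,   0.        ,   1.        ]]), 'hand_eye': array([[-3.61886670e-04, -9.47101788e-01, -3.20933127e-01,
         8.31323007e-02],
       [ 9.99998732e-01, -8.40516044e-04,  1.35283024e-03,
        -1.15855333e-03],
       [-1.55101738e-03, -3.20932230e-01,  9.47100891e-01,
        -1.42847613e-01],
       [ 0.00000000e+00,  0.00000000e+00,  0.00000000e+00,
         1.00000000e+00]])}
```

View pics/top0.png

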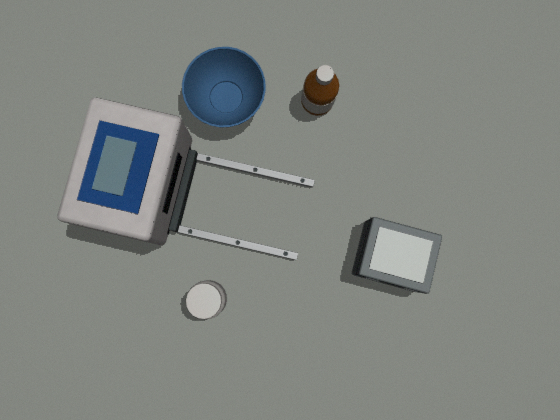

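View pics/scene0.png

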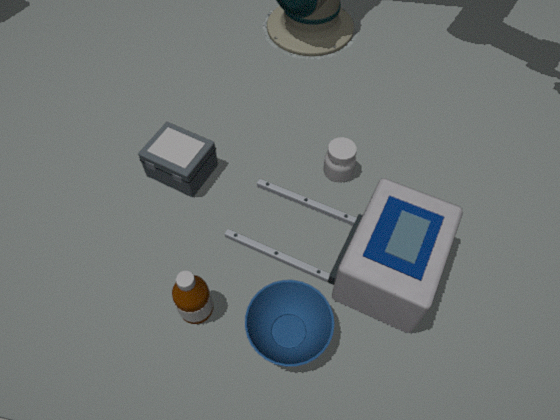

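The top view shows the lane running up-left, with rail mouth ends near (313,183) and (297,257), and the stop bar at about (183,192). The case is at about (400,255) with its white panel on top. The bowl is at (224,88), the bottle at (320,90) and the jar at (204,300).

```bash
cat > h.py <<'E'
import cv2,numpy as np
from rig import readout, vision
P=vision.camera_params("top");K=P["intrinsics"];R=cv2.Rodrigues(P["rvec"])[0];t=P["tvec"]
def ray(uv,z):
    uv=np.atleast_2d(np.array(uv,float)); d=np.c_[uv,np.ones(len(uv))]@np.linalg.inv(K).T@R; c=-R.T@t
    return (c+d*((z-c[2])/d[:,2])[:,None])[:,:2]
def bright(im,roi,th=150):
    m=np.zeros(im.shape[:2],np.uint8);x0,y0,x1,y1=roi
    hsv=cv2.cvtColor(im,cv2.COLOR_BGR2HSV); b=((hsv[...,2]>th)&(hsv[...,1]<60)).astype(np.uint8)*255
    m[y0:y1,x0:x1]=b[y0:y1,x0:x1];return m
def rect(uv,z):  # centre, long-axis angle, sizes in mm
    w=ray(uv,z)*1000; (c,s,a)=cv2.minAreaRect(w.astype(np.float32)); 
    if s[0]<s[1]: s=s[::-1];a+=90
    return np.array(c),np.radians(a),s
def big(m):
    return max(cv2.findContours(m,cv2.RETR_EXTERNAL,cv2.CHAIN_APPROX_NONE)[0],key=cv2.contourArea)[:,0]
def wrap(a): return (a+np.pi/2)%np.pi-np.pi/2
def toL(p,O,a):
    return np.array([[np.cos(a),np.sin(a)],[-np.sin(a),np.cos(a)]])@(np.array(p)-O)
E
python3 - <<'E'
from h import *
im=cv2.imread("pics/top0.png");print("cam",(-R.T@t).round(3), im[20,20], im[185,280],im[255,400],im[225,400],im[162,240])
for n,roi in(("railA",(198,150,320,192)),("railB",(181,222,305,265))):
    c,a,s=rect(big(bright(im,roi,145)),.014);print(n,c,a,s)
c,a,s=rect(big(bright(im,(355,215,445,295),150)),.07);print("panel",c,a,s)
g=cv2.cvtColor(im,cv2.COLOR_BGR2GRAY);m=np.zeros_like(g);m[215:297,352:446]=((g<100)|(g>150))[215:297,352:446]*255
q=big(m);print("case outline",rect(q,.07))
cv2.imwrite("pics/crop.png",cv2.resize(im[205:305,340:460],None,fx=5,fy=5,interpolation=cv2.INTER_CUBIC))
for n,p,z in(("jar",(204,300),.07),("bottle",(324,74),.12),("bowl",(224,88),.055)):print(n,ray(p,z)*1000)
E
```

```text
cam [0.465 0.039 0.824] [132 137 134] [133 138 136] [187 192 186] [115 112 106] [135 140 138]
railA [634.0703125   57.98723221] 1.3348156199737928 (197.46844482421875, 10.595306396484375)
railB [513.38952637  85.15583038] 1.3348254736698262 (195.50668334960938, 10.731865882873535)
panel [ 490.49682617 -162.79849243] 1.2951972371752836 (83.35136413574219, 65.41722106933594)
case outline (array([ 489.9776001 , -162.07191467]), np.float64(1.2959640944111719), (84.44683074951172, 66.58953857421875))
jar [[424.31253626 133.51973002]]
bottle [[754.21592272 -46.32250045]]
bowl [[758.34843771 106.57115034]]
```

View pics/crop.png

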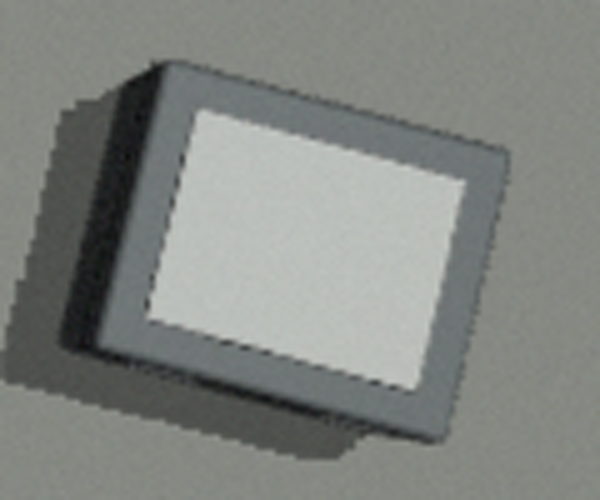

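The crop shows the lid's top face with corners near (172,62), (510,150), (443,440) and (98,345) in crop pixels, and the panel roughly centred on it. In the lane frame the case is at about x = -147, y = +26, turned -0.04 rad. The tool's y axis already runs along the lane. I'll move to the robot's side of the case with the fingers half open.

```bash
python3 -m handwheel '[[[-31,-44,0],[0,0,0],0],[[-31,-44,0],[0,0,0],0],[[-31,-44,0],[0,0,0],0],[[-31,-44,0],[0,0,0],0],[[-31,-44,0],[0,0,0],0],[[-31,-44,0],[0,0,0],0],[[-31,-44,0],[0,0,0],0],[[-31,-44,0],[0,0,0],0],[[-31,-44,0],[0,0,0],0],[[-31,-44,0],[0,0,0],0],[[-31,-44,0],[0,0,0],0],[[-31,-44,0],[0,0,0],0],[[-31,-44,0],[0,0,0],0],[[-31,-44,0],[0,0,0],0],[[0,0,0],[0,0,0],0]]'
cat >> h.py <<'E'
im0=cv2.imread("pics/top0.png")
def lane():
    rA=rect(big(bright(im0,(198,150,320,192),145)),.014);rB=rect(big(bright(im0,(181,222,305,265),145)),.014)
    a=(rA[1]+rB[1])/2; return (rA[0]+rB[0])/2-100*np.array([np.cos(a),np.sin(a)]),a
def tool():
    from scipy.spatial.transform import Rotation as Q
    s=readout.get_state();O,a=lane();M=Q.from_quat(np.roll(s["ee_rot"],-1)).as_matrix()
    y=np.arctan2(M[1,1],M[0,1])
    print("t",round(s["clock"],2),"tool lane xy",toL(s["position"][:2]*np.array(1000),O,a).round(1),"z",round(s["position"][2]*1000,1),"tooly-lane",round(np.degrees(y-a),2),"tilt",np.round(M[:,2],4),"w",round(s["width"],3),"F",np.round(s["contact_force"],1))
E
python3 - <<'E'
from h import *
O,a=lane();print("lane",O,a);tool()
q=np.array([(172,62),(510,150),(443,440),(98,345)])/5+[340,205]-.4
w=ray(q,.07)*1000;print("case",toL(w.mean(0),O,a),np.linalg.norm(w-np.roll(w,1,0),axis=1),
 [np.degrees(np.arctan2(*(w[i]-w[j])[::-1])-a) for i,j in((0,1),(3,2))])
c,b,s=rect(big(bright(im0,(355,215,445,295),150)),.07);print("panel",toL(c,O,a),np.degrees(b-a))
for n,p,z in(("jar",(204,300),.07),("bottle",(324,74),.12),("bowl",(224,88),.055)):print(n,toL(ray(p,z)[0]*1000,O,a))
E
```

```text
clock: 1.98
position: [0.4129, -0.1466, 0.2307]
ee_rot: [-0.0, 0.122, 0.992, -0.0]
contact_force: [-0.5, 0.5, -0.1]
width: 0.0431
gripper_force: 0.0
lane [550.35073598 -25.65713619] 1.3348205468218095
t 1.98 tool lane xy [-149.7  105.3] z 230.7 tooly-lane -0.53 tilt [-1.e-04 -8.e-04 -1.e+00] w 0.043 F [-0.5  0.5 -0.1]
case [-147.21133442   26.08986787] [ 88.96846411 105.41091457  90.09950552 106.45361564] [np.float64(-1.578327711672612), np.float64(-2.195558578759552)]
panel [-147.33406862   26.13262968] -2.270248413085938
jar [125.29884403 159.75951367]
bottle [  27.5693577  -203.04679795]
bowl [ 177.1919653 -171.3195001]
```

```bash
python3 -m handwheel '[[[0,0,45],[0,0,-0.09],0],[[0,0,50],[0,0,0],0],[[0,0,50],[0,0,0],0],[[0,0,40],[0,0,0],0],[[0,0,22],[0,0,0],0],[[-6,0,0],[0,0,0],0],[[-8,0,0],[0,0,0],0],[[-4,0,0],[0,0,0],0],[[-3,0,0],[0,0,0],0],[[-3,0,0],[0,0,0],0],[[-3,0,0],[0,0,0],0],[[-3,0,0],[0,0,0],0],[[-3,0,0],[0,0,0],0],[[-3,0,0],[0,0,0],0],[[-3,0,0],[0,0,0],0],[[-3,0,0],[0,0,0],0],[[-2,0,0],[0,0,0],0]]'
python3 - <<'E'
from h import *
tool();cv2.imwrite("pics/top1.png",vision.get_image("top"))
E
```

```text
clock: 4.1
position: [0.4549, -0.1534, 0.0242]
ee_rot: [0.0, 0.115, 0.993, 0.0]
contact_force: [-2.1, 0.7, -0.1]
width: 0.0428
gripper_force: 0.0
t 4.1 tool lane xy [-146.6   63. ] z 24.2 tooly-lane 0.27 tilt [ 2.e-04  0.e+00 -1.e+00] w 0.043 F [-2.1  0.7 -0.1]
```

View pics/top1.png

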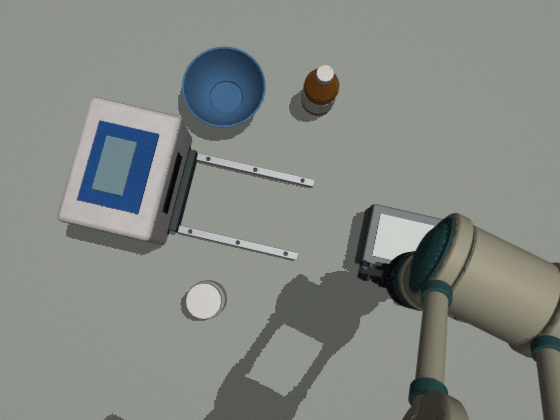

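The lid's far corner moved from about (373,218) to (372,205), roughly 20 mm, so the case follows the fingers. Another 6 to 7 mm should centre it, and then I'll back off, rise and look again.

```bash
python3 -m handwheel '[[[-2,0,0],[0,0,0.04],0],[[-2,0,0],[0,0,0],0],[[-1.5,0,0],[0,0,0],0],[[-1,0,0],[0,0,0],0],[[0,0,0],[0,0,0],0],[[15,0,0],[0,0,0],0],[[30,-20,0],[0,0,0],0],[[10,-40,-40],[0,0,-1],0],[[0,-40,-45],[0,0,-1],0],[[0,-40,-20],[0,0,-1],0],[[0,0,0],[0,0,-1],0],[[0,0,0],[0,0,-1],0]]'
python3 - <<'E'
from h import *
tool();cv2.imwrite("pics/top2.png",vision.get_image("top"))
E
```

```text
clock: 5.65
position: [0.3866, -0.2806, 0.1298]
ee_rot: [0.001, -0.145, 0.99, -0.001]
contact_force: [0.4, -0.1, 0.4]
width: 0.0428
gripper_force: 0.0
t 5.65 tool lane xy [-286.1   99.6] z 129.8 tooly-lane 30.14 tilt [ 0.0013 -0.0011 -1.    ] w 0.043 F [ 0.4 -0.1  0.4]
```

View pics/top2.png

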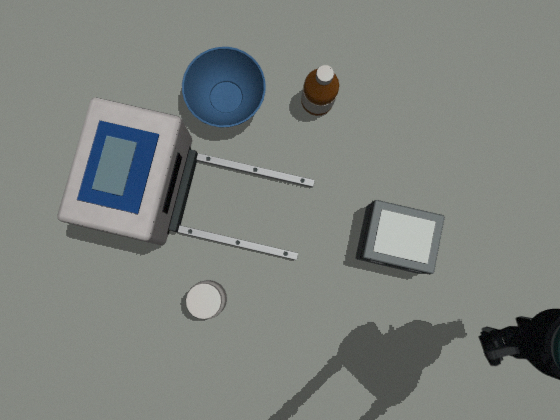

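The case is clear of the arm, with its panel now at about (405,237).

```bash
cat >> h.py <<'E'
def case(im,roi):
    O,a=lane();c,b,s=rect(big(bright(im,roi,150)),.07)
    print("case",toL(c,O,a).round(1),"yaw deg",np.degrees(wrap(b-a)).round(2),np.round(s,1))
E
python3 -c "
from h import *
case(im0,(355,215,445,295));case(cv2.imread('pics/top2.png'),(360,195,445,275))"
```

```text
case [-147.3   26.1] yaw deg -2.27 [83.4 65.4]
case [-146.8   -2.2] yaw deg -0.16 [83.5 65.7]
```

```bash
python3 -m handwheel '[[[0,0,0],[0,0,-1],0],[[0,0,0],[0,0,-1],0],[[0,0,0],[0,0,-1],0],[[0,0,0],[0,0,-1],0],[[0,0,0],[0,0,-1],0],[[0,0,0],[0,0,-1],0],[[0,0,0],[0,0,-1],0],[[0,0,0],[0,0,-1],0],[[0,0,0],[0,0,-1],0],[[0,0,0],[0,0,-1],0],[[-15,-34,0],[0,0,0],0],[[-15,-34,0],[0,0,0],0],[[-15,-34,0],[0,0,0],0],[[0,0,0],[0,0,0],0]]'
python3 - <<'E'
from h import *
tool();print(readout.get_state()["qpos"])
E
```

```text
clock: 7.45
position: [0.5598, -0.1441, 0.0737]
ee_rot: [-0.115, -0.522, 0.84, -0.09]
contact_force: [-0.5, 0.1, 0.0]
width: 0.0427
gripper_force: 0.0
t 7.45 tool lane xy [-112.9  -36.9] z 73.7 tooly-lane 77.48 tilt [-0.0992 -0.2704 -0.9576] w 0.043 F [-0.5  0.1  0. ]
[-0.19259619  0.45057502  1.69914125 -0.33142665  1.06361355 -2.70258152]
```

The last joint hit its range limit, so the pose drifted. I'll rise straight away, then turn back the other way.

```bash
python3 -m handwheel '[[[0,0,-30],[0,0,1],0],[[0,0,-30],[0,0,1],0]]'
python3 - <<'E'
from h import *
tool();print(readout.get_state()["qpos"])
im=vision.get_image("top");cv2.imwrite("pics/top3.png",im)
E
```

```text
clock: 7.7
position: [0.5616, -0.1274, 0.1316]
ee_rot: [-0.107, -0.43, 0.891, -0.1]
contact_force: [0.8, -0.7, 0.6]
width: 0.0427
gripper_force: 0.0
t 7.7 tool lane xy [-96.3 -34.7] z 131.6 tooly-lane 65.69 tilt [-0.1046 -0.2696 -0.9573] w 0.043 F [ 0.8 -0.7  0.6]
[-0.16441653  0.39655343  1.62309346 -0.30857447  1.20023611 -2.50973765]
```

View pics/top3.png

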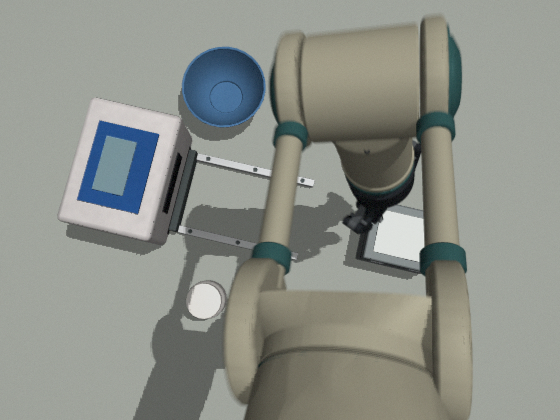

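The fingers are above the case, whose left corners sit near (370,203) and (358,265), about where they were. I'll work out the turn that undoes the tilt and then the long way round.

Run:
```python
from h import *
from scipy.spatial.transform import Rotation as Q
M=Q.from_quat(np.roll(readout.get_state()["ee_rot"],-1)).as_matrix()
z=M[:,2];ax=np.cross(z,[0,0,-1]);ang=np.arcsin(np.linalg.norm(ax));v=M.T@(ax/np.linalg.norm(ax))*np.degrees(ang)/6
N=M@Q.from_rotvec(v*np.radians(6)).as_matrix()
O,a=lane();print("untilt units",v.round(3),N.round(3),"then tooly-lane",np.degrees(np.arctan2(N[1,1],N[0,1])-a), "up 60 in tool",M.T@[0,0,60])
```

```text
untilt units [-0.909 -2.634  0.   ] [[-0.625 -0.781  0.   ]
 [-0.781  0.625  0.   ]
 [-0.     0.    -1.   ]] then tooly-lane 64.8614351120716 up 60 in tool [ 16.31568374  -5.62930384 -57.46398352]
```

```bash
python3 -m handwheel '[[[15,-5,-55],[0,0,0],0],[[15,-5,-50],[0,0,0],0],[[0,0,0],[-0.3,-0.88,0],0],[[0,0,0],[-0.3,-0.88,0],0],[[0,0,0],[-0.3,-0.88,0],0],[[0,0,0],[0,0,1],0],[[0,0,0],[0,0,1],0],[[0,0,0],[0,0,1],0],[[0,0,0],[0,0,1],0],[[0,0,0],[0,0,1],0],[[0,0,0],[0,0,1],0],[[0,0,0],[0,0,1],0],[[0,0,0],[0,0,1],0],[[0,0,0],[0,0,1],0],[[0,0,0],[0,0,1],0],[[0,0,0],[0,0,1],0],[[0,0,0],[0,0,1],0],[[0,0,0],[0,0,1],0]]'
python3 -m handwheel '[[[0,0,0],[0,0,1],0],[[0,0,0],[0,0,1],0],[[0,0,0],[0,0,1],0],[[0,0,0],[0,0,1],0],[[0,0,0],[0,0,1],0],[[0,0,0],[0,0,1],0],[[0,0,0],[0,0,1],0],[[0,0,0],[0,0,1],0],[[0,0,0],[0,0,1],0],[[0,0,0],[0,0,1],0],[[0,0,0],[0,0,1],0],[[0,0,0],[0,0,1],0],[[0,0,0],[0,0,0.8],0],[[0,0,0],[0,0,0],0]]'
python3 -c "
from h import *
tool();print(readout.get_state()['qpos'])"
```

```text
clock: 10.0
position: [0.5685, -0.1033, 0.2386]
ee_rot: [-0.003, 0.25, 0.968, -0.017]
contact_force: [-0.9, 0.7, 0.7]
width: 0.0429
gripper_force: 0.0
clock: 11.75
position: [0.5688, -0.1033, 0.2388]
ee_rot: [0.008, 0.796, 0.606, -0.015]
contact_force: [-0.5, 0.2, -0.3]
width: 0.0426
gripper_force: 0.0
t 11.75 tool lane xy [-71.2 -36.1] z 238.8 tooly-lane -91.94 tilt [-0.0142 -0.0305 -0.9994] w 0.043 F [-0.5  0.2 -0.3]
[-0.2789619   0.28161025  1.47866337 -0.03381463  1.38663541 -0.00293293]
```

```bash
python3 -m handwheel '[[[-42,-8.5,0],[-0.06,0.31,0],0],[[-42,-8.5,0],[0,0,-0.32],0],[[-42,-8.5,0],[0,0,0],0],[[-42,-8.5,0],[0,0,0],0],[[0,0,50],[0,0,0],0],[[0,0,50],[0,0,0],0],[[0,0,0],[0,0,0],0]]'
python3 - <<'E'
from h import *
tool();im=vision.get_image("top");cv2.imwrite("pics/top4.png",im)
E
```

```text
clock: 12.62
position: [0.4917, -0.2557, 0.1372]
ee_rot: [-0.004, 0.786, 0.619, -0.001]
contact_force: [-1.0, 0.4, 1.3]
width: 0.0423
gripper_force: 0.0
t 12.62 tool lane xy [-237.3    3.2] z 137.2 tooly-lane -90.03 tilt [-0.0063  0.0044 -1.    ] w 0.042 F [-1.   0.4  1.3]
```

View pics/top4.png

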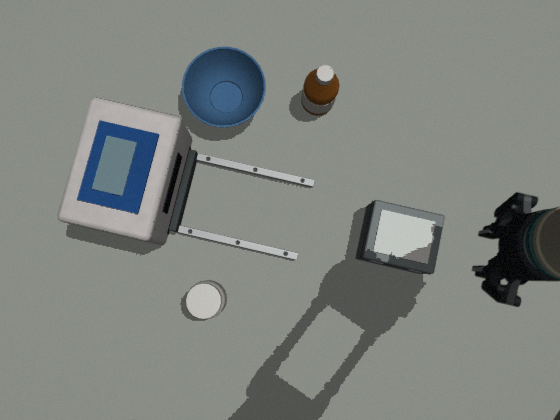

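The fingers are lined up behind the case, which hasn't moved since the previous clear view. I'll centre on it, descend and start pushing, drifting about 2 mm toward the lane centre.

```bash
python3 -m handwheel '[[[0,5,40],[0,0,0],0],[[0,0,40],[0,0,0],0],[[0,0,33],[0,0,0],0],[[10,0,0],[0,0,0],0],[[8,0,0],[0,0,0],0],[[5,0,0],[0,0,0],0],[[4,0,0],[0,0,0],0],[[5,-0.2,0],[0,0,0],0],[[5,-0.2,0],[0,0,0],0],[[5,-0.2,0],[0,0,0],0],[[5,-0.2,0],[0,0,0],0],[[5,-0.2,0],[0,0,0],0],[[5,-0.2,0],[0,0,0],0],[[5,-0.2,0],[0,0,0],0],[[5,-0.2,0],[0,0,0],0],[[5,-0.2,0],[0,0,0],0],[[4,-0.2,0],[0,0,0],0],[[2,0,0],[0,0,0],0],[[0,0,0],[0,0,0],0]]'
python3 - <<'E'
from h import *
tool();im=vision.get_image("top");cv2.imwrite("pics/top5.png",im)
E
```

```text
clock: 15.05
position: [0.5182, -0.1843, 0.0292]
ee_rot: [0.003, 0.786, 0.619, 0.001]
contact_force: [-1.0, -3.5, 5.4]
width: 0.0425
gripper_force: 1.9
t 15.05 tool lane xy [-161.8   -5.8] z 29.2 tooly-lane -90.03 tilt [ 0.0053 -0.0046 -1.    ] w 0.043 F [-1.  -3.5  5.4]
```

View pics/top5.png

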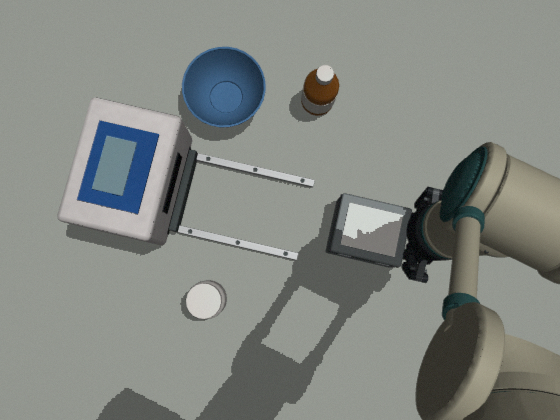

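The case now sits square behind the fingers, lid corners near (342,195), (412,206) and (332,257), panel partly shadowed. Next I'll measure it with the shadow accounted for.

Run:
```python
from h import *
tool();tool();im=cv2.imread("pics/top5.png");g=cv2.cvtColor(im,cv2.COLOR_BGR2GRAY)
print(g[228,325:425:2]);print(g[185:275:2,370])
```

```text
t 15.1 tool lane xy [-161.8   -5.8] z 29.2 tooly-lane -90.03 tilt [ 0.0053 -0.0045 -1.    ] w 0.043 F [-0.5 -4.   7.5]
t 15.1 tool lane xy [-161.8   -5.8] z 29.2 tooly-lane -90.03 tilt [ 0.0053 -0.0045 -1.    ] w 0.043 F [-0.5 -4.   7.5]
[ 91  88  87  40  29  56 123 129 128 116 212 212 209 211 211 210 211 209
 212 210 210 209 210 210 211 204 140 124 121 120 121 121 121 125 119 121
 120 117  69  71  66  20  15   2  11  20  25  26  22  48]
[151 152 151 152 150 149 151 100 128 131 131 180 209 211 211 208 211 209
 209 208 209 210 211 203 139 117 122 123 122 121 124 121 120  95  69  73
  68  58  31  77  91  88  88  92  92]
```

```bash
cat >> h.py <<'E'
def panel(im,seed):  # shadow-tolerant: panel is neutral, lid bluish
    f=cv2.GaussianBlur(im,(0,0),1.0).astype(float);r=(f[...,0]-f[...,2])/f[...,1]
    g=f.mean(2);m=((r<.042)&(g>90)).astype(np.uint8)*255
    m=cv2.morphologyEx(cv2.medianBlur(m,5),cv2.MORPH_OPEN,np.ones((3,3),np.uint8))
    n,l=cv2.connectedComponents(m); k=(l==l[seed[1],seed[0]]).astype(np.uint8)*255
    O,a=lane();c,b,s=rect(big(k),.07)
    print("panel case",toL(c,O,a).round(1),"yaw",np.degrees(wrap(b-a)).round(2),np.round(s,1),"px",int((k>0).sum()))
E
python3 -c "
from h import *
panel(im0,(400,255));panel(cv2.imread('pics/top2.png'),(405,237));panel(cv2.imread('pics/top4.png'),(405,230));panel(cv2.imread('pics/top5.png'),(370,225))
im=cv2.imread('pics/top5.png');print(im[228,380:410:4].tolist(),im[228,338:344:2].tolist())"
```

```text
panel case [-147.5   25.9] yaw -2.08 [88.8 70.4] px 2694
panel case [-146.4   -2.2] yaw 0.15 [91.  72.2] px 2709
panel case [-146.6   -3.2] yaw 0.76 [87.9 70.4] px 2561
panel case [-96.  -2.] yaw 0.05 [87.  68.2] px 2506
[[117, 119, 122], [117, 121, 123], [116, 121, 124], [115, 120, 122], [116, 117, 121], [89, 88, 86], [68, 68, 65], [20, 13, 13]] [[126, 127, 120], [131, 131, 125], [132, 131, 125]]
```

Case is at (-96, -2), square. Pushing on toward the mouth with another 2 mm correction.

```bash
python3 -m handwheel '[[[4,-0.3,0],[0,0,0],0],[[4,-0.3,0],[0,0,0],0],[[4,-0.3,0],[0,0,0],0],[[4,-0.3,0],[0,0,0],0],[[4,-0.3,0],[0,0,0],0],[[4,-0.3,0],[0,0,0],0],[[4,-0.3,0],[0,0,0],0],[[3,-0.3,0],[0,0,0],0],[[2,0,0],[0,0,0],0],[[0,0,0],[0,0,0],0]]'
python3 - <<'E'
from h import *
tool();im=vision.get_image("top");cv2.imwrite("pics/top6.png",im)
panel(im,(345,222))
g=im.mean(2).astype(int);print(g[222,295:400:3]);print(g[180:270:3,345])
E
```

```text
clock: 16.35
position: [0.5236, -0.1516, 0.0292]
ee_rot: [0.003, 0.786, 0.619, 0.001]
contact_force: [-1.4, -4.5, 7.5]
width: 0.0426
gripper_force: 2.1
t 16.35 tool lane xy [-128.7   -3.4] z 29.2 tooly-lane -90.02 tilt [ 0.0053 -0.0044 -1.    ] w 0.043 F [-1.4 -4.5  7.5]
panel case [-62.9  -0. ] yaw 0.15 [86.3 69.1] px 2510
[148 151 106  92  90  90  32 127 132 112 210 209 209 209 210 212 211 210
 210 211 212 209 121 121 121 120 121 118  87  41  17  18  18  28  73]
[149 150 151 149 147 103 131 130 212 209 209 211 211 210 208 211 203 123
 119 123 121 123 120  70  75  60  47  91  87  91]
```

The case is centred and square, so I'm pushing it straight into the lane.

```bash
python3 -m handwheel '[[[3,0,0],[0,0,0],0],[[5,0,0],[0,0,0],0],[[5,0,0],[0,0,0],0],[[5,0,0],[0,0,0],0],[[5,0,0],[0,0,0],0],[[5,0,0],[0,0,0],0],[[5,0,0],[0,0,0],0],[[5,0,0],[0,0,0],0],[[5,0,0],[0,0,0],0],[[5,0,0],[0,0,0],0],[[5,0,0],[0,0,0],0],[[5,0,0],[0,0,0],0],[[5,0,0],[0,0,0],0],[[5,0,0],[0,0,0],0],[[5,0,0],[0,0,0],0],[[5,0,0],[0,0,0],0],[[5,0,0],[0,0,0],0],[[4,0,0],[0,0,0],0],[[3,0,0],[0,0,0],0],[[0,0,0],[0,0,0],0]]'
python3 - <<'E'
from h import *
tool();im=vision.get_image("top");cv2.imwrite("pics/top7.png",im)
panel(im,(288,212))
E
```

```text
clock: 18.9
position: [0.5445, -0.0638, 0.0292]
ee_rot: [0.003, 0.786, 0.619, 0.001]
contact_force: [-0.4, -4.7, 7.9]
width: 0.0425
gripper_force: 2.2
t 18.9 tool lane xy [-38.5  -3.2] z 29.2 tooly-lane -90.01 tilt [ 0.0048 -0.0037 -1.    ] w 0.043 F [-0.4 -4.7  7.9]
panel case [33.6  0.4] yaw 0.01 [75.6 68.6] px 2033
```

View pics/top7.png

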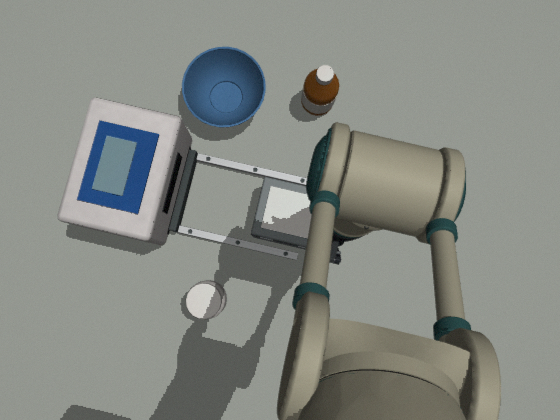

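The case is inside the lane at about x = 27, y = 0.4, with clear gaps to both rails, e.g. around (258,190) and (253,238). Continuing.

```bash
python3 -m handwheel '[[[3,0,0],[0,0,0],0],[[5,0,0],[0,0,0],0],[[5,0,0],[0,0,0],0],[[5,0,0],[0,0,0],0],[[5,0,0],[0,0,0],0],[[5,0,0],[0,0,0],0],[[5,0,0],[0,0,0],0],[[5,0,0],[0,0,0],0],[[5,0,0],[0,0,0],0],[[5,0,0],[0,0,0],0],[[5,0,0],[0,0,0],0],[[5,0,0],[0,0,0],0],[[5,0,0],[0,0,0],0],[[5,0,0],[0,0,0],0],[[5,0,0],[0,0,0],0],[[5,0,0],[0,0,0],0],[[5,0,0],[0,0,0],0],[[5,0,0],[0,0,0],0],[[3,0,0],[0,0,0],0],[[0,0,0],[0,0,0],0]]'
python3 - <<'E'
from h import *
tool();im=vision.get_image("top");cv2.imwrite("pics/top8.png",im)
panel(im,(232,200))
E
```

```text
clock: 21.45
position: [0.5656, 0.0248, 0.0291]
ee_rot: [0.003, 0.785, 0.619, 0.001]
contact_force: [-0.2, -5.1, 9.2]
width: 0.0431
gripper_force: 2.3
t 21.45 tool lane xy [52.6 -3. ] z 29.1 tooly-lane -90.01 tilt [ 0.0043 -0.0033 -1.    ] w 0.043 F [-0.2 -5.1  9.2]
panel case [136.7  44.7] yaw -76.91 [569.7 445.4] px 32959
```

```bash
python3 -m handwheel '[[[3,0,0],[0,0,0],0],[[3,0,0],[0,0,0],0],[[3,0,0],[0,0,0],0],[[3,0,0],[0,0,0],0],[[3,0,0],[0,0,0],0],[[2,0,0],[0,0,0],0],[[2,0,0],[0,0,0],0],[[1,0,0],[0,0,0],0],[[1,0,0],[0,0,0],0],[[1,0,0],[0,0,0],0]]'
python3 - <<'E'
from h import *
tool();im=vision.get_image("top");cv2.imwrite("pics/top9.png",im)
E
python3 -m handwheel '[[[1,0,0],[0,0,0],0],[[0.5,0,0],[0,0,0],0],[[0,0,0],[0,0,0],0]]';python3 -c "
from h import *
tool()"
```

```text
clock: 22.75
position: [0.5705, 0.0456, 0.0291]
ee_rot: [0.003, 0.785, 0.619, 0.0]
contact_force: [-2.1, -7.8, 9.4]
width: 0.0425
gripper_force: 3.1
t 22.75 tool lane xy [74.  -2.9] z 29.1 tooly-lane -90.01 tilt [ 0.0038 -0.004  -1.    ] w 0.043 F [-2.1 -7.8  9.4]
clock: 23.18
position: [0.5709, 0.0472, 0.0292]
ee_rot: [0.003, 0.785, 0.619, 0.0]
contact_force: [-1.0, -5.6, 8.7]
width: 0.0428
gripper_force: 3.0
t 23.18 tool lane xy [75.6 -2.9] z 29.2 tooly-lane -90.01 tilt [ 0.0039 -0.0038 -1.    ] w 0.043 F [-1.  -5.6  8.7]
```

```bash
python3 -m handwheel '[[[1,0,0],[0,0,0],0],[[0.5,0,0],[0,0,0],0],[[0,0,0],[0,0,0],0]]'|grep -E 'pos|contact'; python3 -m handwheel '[[[1,0,0],[0,0,0],0],[[0,0,0],[0,0,0],0]]'|grep -E 'pos|contact'
```

```text
position: [0.5712, 0.0486, 0.0292]
contact_force: [-1.6, -5.8, 8.8]
position: [0.5714, 0.0496, 0.0291]
contact_force: [-1.6, -6.0, 9.0]
```

```bash
python3 -m handwheel '[[[0.6,0,0],[0,0,0],0],[[0,0,0],[0,0,0],0]]'|grep -E 'pos|contact';  python3 -c "
from h import *
tool()"
```

```text
position: [0.5716, 0.0502, 0.0292]
contact_force: [-1.0, -6.1, 9.0]
t 24.05 tool lane xy [78.7 -2.9] z 29.2 tooly-lane -90.01 tilt [ 0.0039 -0.0038 -1.    ] w 0.043 F [-1.  -6.1  9. ]
```

Not touching yet: the force is still the sliding level of about 6 N. Continuing to creep.

```bash
for i in 1; do python3 -m handwheel '[[[0.7,0,0],[0,0,0],0],[[0,0,0],[0,0,0],0]]'|grep -E 'pos|contact'; python3 -m handwheel '[[[0.7,0,0],[0,0,0],0],[[0,0,0],[0,0,0],0]]'|grep -E 'pos|contact'; done
```

```text
position: [0.5717, 0.0509, 0.0292]
contact_force: [-1.9, -5.8, 9.0]
position: [0.5719, 0.0515, 0.0292]
contact_force: [-2.0, -6.6, 9.4]
```

```bash
python3 -m handwheel '[[[0.7,0,0],[0,0,0],0],[[0,0,0],[0,0,0],0]]'|grep -E 'pos|contact'; python3 -m handwheel '[[[0.6,0,0],[0,0,0],0],[[0,0,0],[0,0,0],0]]'|grep -E 'pos|contact'
```

```text
position: [0.5721, 0.0522, 0.0292]
contact_force: [-2.0, -6.8, 8.9]
position: [0.5722, 0.0527, 0.0292]
contact_force: [-1.6, -6.8, 8.7]
```

```bash
python3 -m handwheel '[[[0.6,0,0],[0,0,0],0],[[0,0,0],[0,0,0],0]]'|grep -E 'pos|contact'; python3 -m handwheel '[[[0.6,0,0],[0,0,0],0],[[0,0,0],[0,0,0],0]]'|grep -E 'pos|contact'
python3 - <<'E'
from h import *
im=vision.get_image("scene");cv2.imwrite("pics/s1.png",cv2.resize(im[150:310,210:370],None,fx=3.7,fy=3.7,interpolation=cv2.INTER_CUBIC))
E
```

```text
position: [0.5722, 0.0527, 0.0292]
contact_force: [-1.4, -8.9, 8.8]
position: [0.5722, 0.0527, 0.0292]
contact_force: [-1.8, -10.6, 9.6]
```

View pics/s1.png

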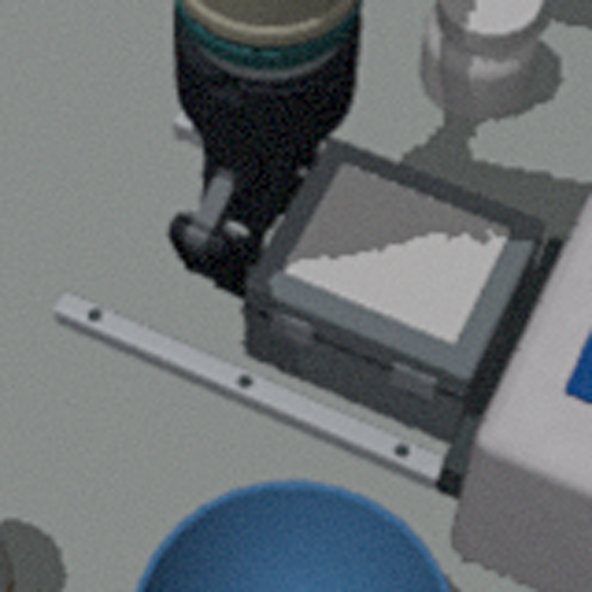

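The tool stopped advancing while the force rose to about 10 N. The crop shows the case square against the stop bar with a clear gap to the far rail. I'll back straight off and rise.

```bash
python3 -m handwheel '[[[-1,0,0],[0,0,0],0],[[-3,0,0],[0,0,0],0],[[-8,0,0],[0,0,0],0],[[-20,0,0],[0,0,0],0],[[-30,0,0],[0,0,0],0],[[-20,0,-30],[0,0,0],0],[[-20,0,-50],[0,0,0],0],[[-40,0,-50],[0,0,0],0],[[-50,0,-30],[0,0,0],0],[[-50,0,0],[0,0,0],0],[[-50,0,0],[0,0,0],0],[[0,0,0],[0,0,0],0],[[0,0,0],[0,0,0],0]]'
python3 - <<'E'
from h import *
tool();im=vision.get_image("top");cv2.imwrite("pics/top10.png",im)
c=toL
O,a=lane();case(im,(198,165,280,240));panel(im,(222,195))
d=cv2.absdiff(im,im0).max(2)
for n,(x0,y0,x1,y1) in dict(bowl=(180,45,270,130),bottle=(300,60,342,118),jar=(184,278,228,322)).items(): print(n,d[y0:y1,x0:x1].mean())
E
```

```text
clock: 27.22
position: [0.5021, -0.2273, 0.1859]
ee_rot: [0.0, 0.786, 0.618, 0.0]
contact_force: [0.1, 0.3, 0.1]
width: 0.0427
gripper_force: 0.0
t 27.23 tool lane xy [-207.3   -0.3] z 185.9 tooly-lane -90.14 tilt [ 4.e-04  2.e-04 -1.e+00] w 0.043 F [0.1 0.3 0.1]
case [143.4   1.7] yaw deg 0.03 [77.7 65.4]
panel case [145.9   1.6] yaw 0.47 [88.7 70.4] px 2588
bowl 4.20156862745098
bottle 4.838669950738916
jar 4.973657024793388
```

The case is at about x = 146, y = 1.6, square, and the robot is clear. The bowl, bottle and jar haven't moved.

```bash
python3 -c "
from rig import manip
print(manip.sign_off())"
```

```text
the job is handed in; nothing more can be done
None
```

The case sits square against the stop, about 1.6 mm off the lane's centre line, with no rail contact seen; the one slip was joint 6 reading -2.7026 rad against its -2.7 limit while turning the tool, and I've handed the job in at about 27 s.

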